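Seat a tube rack in its locating corner and hold it

ROBOT

A 6-joint arm with a two-finger parallel gripper is mounted at the origin on a cart in front of the work surface, level with it; the furniture and walls round the work are solid. World frame = base frame: x ahead of the robot, y to its left, z up, the work surface at z = 0. Lengths are in m, angles in rad, forces in N, time in s.
With the tool pointing down it reaches from about 0.35 to 0.8 m from the base axis. Payload 7.3 kg.
Tool frame: the origin (TCP) lies at the very end of the fingers, on their centre line; the grasp point (between the pads) lies 19 mm behind it; y points along the fingers, z is the direction in which the jaws open and shut, and the axes are right-handed (so a half turn about y gives the same grasp; the last joint's range is limited). The gripper opens to 85 mm and grips with 20 to 120 N. Pads are 22 mm wide; open, the fingers measure 114 mm over their backs; the gripper's body (76 mm by 85 mm) begins 54 mm behind the grasp point. The pads swing forward as they close: fully open they stand 13 mm farther back than shut.
Start: joints at [-1.431, 0.342, 1.524, -0, 1.275, -0.146], TCP at [0.148, -0.504, 0.231] pointing down, gripper open.
Joint ranges: [-2.53, 2.53], [-0.77, 2.02], [0.04, 2.7], [-1, 4.14], [0.28, 2.66], [-3.11, 3.11]. Speed limits (rad/s): [2.57, 2.57, 3.14, 3.14, 3.14, 3.14].

INTERFACE

Orientations are given as a 3x3 rotation matrix whose columns are the frame's x, y, z axes.
In Python, from rig import sense, camera, camera_model, hand_in gives the robot as it stands. The module is installed in compiled form; this text tells all that it offers.
- The arm moves only by the tool jog_arm, never from a script. Its argument "steps" is a list of rows, each a list of 7 numbers: the shift along the tool's x, y, z in m, then the turn, a rotation vector about the tool's x, y, z in degrees, then the opening, from 0 (shut) to 1 (fully open). In form: [[dx, dy, dz, ax, ay, az, fingers], ...]. A call has 1 to 5 rows; each row is the pose to reach, as a shift and turn from the pose commanded when the call began, along the tool's axes at that moment; what a row does not reach only later rows make up. A row lasts 1/12 s, in which the tool goes at most 41.7 mm and 7.16 degrees, less where a joint would pass 70% of its speed; a pose out of reach is approached as far as the arm can. A call with a gripper value outside its range is refused whole. The fingers move at their own pace and stop on an object; "newtons" is the grip in N (left out, the last holds). Time passes only in rows, so rows that repeat a pose let the fingers close. It gives the time, the measured TCP pose, the force and the opening at its end, in the units of the state.
- sense(): the state, without advancing time (a new reading comes with each control period).
- camera(name): name is "scene" or "side" or "wrist"; returns the picture (384x512x3 uint8, red, green, blue); there is no depth.
- camera_model(name): a dict with "mtx" (3x3 intrinsics, pixels), "pose" (4x4, takes a point from camera to world coordinates); the wrist camera has in their place "tool_from_camera" (4x4, takes a point from camera to tool coordinates, whose origin is the TCP and whose axes are the tool frame's). Camera axes: x right, y down, z forward; pixel columns grow to the right and rows downward; lengths in m; the calibration is good to about 2 mm. A picture is of the moment at which its call begins: read the wrist's pose just before it. camera_model takes no time and is no camera call.
- hand_in(): hands the job in, once; it reports no verdict.
The state is a dict: "t": time; "joints": joint angles; "dq": joint speeds; "joint_torque": joint torques, N m; "position": TCP position; "orientation": TCP orientation; "wrist_force": force on the tool from outside, world axes, zero at the start; "moment": the same for the moment, N m; "grip_width": finger opening in m.
Only numpy, scipy, OpenCV 4.12 (cv2) and the standard library are available. Lean on these libraries where they do the work, as an engineer would, in place of code of your own. Each camera call takes 0.05 s, during which the arm holds its last target.

TASK

Pick up the small clear tube rack, lift it across and set it down flat on the metal locating plate, lengthways along the long fence but with a gap to both fences so that neither spring pin is pushed yet. Then slide it along the plate into the corner until its long side lies flush on the long fence and its end on the short fence, both spring pins pushed in, and finish while still holding it pressed firmly against both fences. Leave the tip box, the vial and the bottle where they stand.

Things in the scene. Friction and masses are not known exactly. Their poses are not given: they have to be found in the camera images.
- tube_rack: small clear bluish rack with capped tubes fixed in it: 46 (x) x 106 (y) mm, flat upright sides to 33 mm, deck 36 mm, caps 51 mm above its foot; 0.1 to 0.2 kg. Origin under its centre, y along its length; either way round will do. Stands at one of two places, the tip box at the other. Grasp across the 46 mm width, fingertips over 14 mm above its foot so they clear the fences
- tip_box: bystander: frosted box with a lid and no tubes sticking out, 69 (x) x 121 (y) x 51 mm, origin under its centre
- vial: bystander: upright capped specimen vial, 29 mm across, 66 mm high, about 130 mm to the -y side of the nest's centre, origin under its centre
- bottle: bystander: amber bottle with white cap, 48 mm across, 108 mm high, origin under its centre
- nest: bare aluminium plate fixed to the bench, 110 (x) x 170 (y) x 8 mm, origin at the centre of its underside. Two 12 mm high fences on it (tops 20 mm above the bench): the long one's inner face at x = +40 mm, the short one's at y = +70 mm, making a corner at +x +y. The seated rack's centre is at x = +17, y = +17 mm, its length along y
- long_fence: the fence on the +x side of the nest, 12 x 136 x 12 mm, origin at the centre of its underside, turned like the nest. Plate and fences are smooth and slick (friction on the rack about 0.12)
- short_fence: the fence on the +y side of the nest, 76 x 12 x 12 mm, origin at the centre of its underside, turned like the nest
- long_pin (a joint): steel spring pin, 6 mm across, standing 5 mm out of the long fence's inner face at nest y = +17 mm, 6.5 mm above the plate; 0 = out, 0.005 m = flush with the fence. It pushes back with 2 N at first and 3 N when flush
- short_pin (a joint): the same pin in the short fence's inner face at nest x = +17 mm; 0 = out, 0.005 m = flush; 2 to 3 N. A push of 10 to 18 N towards each fence seats the rack against pins and friction
Things that resemble listed ones, but are neither listed nor needed, are in the scene too. Leave any red look-alike of the tube_rack alone.

How it is judged:
By the outcome, as a careful person would: the job done as asked, in the order asked, and still so for the second after the job is handed in, while the arm keeps its last pose, push and grip.
It also fails if it takes over 54 s, if anything falls off the work surface, if the arm or the gripper's body presses on something with over 40 N, if the wrist force passes 120 N, or if a joint passes its speed limit or range.

## Working session

There is one attempt and no reset: what is moved stays moved. The work goes in short steps, Python scripts to look and compute and a tool call to move; the robot and the scene stay as the last step left them, time stands still between calls to the robot, and variables do not carry over. Pictures are saved under pics/ and viewed, and the job is handed in when it is done.

Besides the shell and the picture viewer there is one more tool, called after "Call:" as a command line: name --pt "numbers of a row" for each row, then --argument value for the rest. jog_arm: Moves the arm, as the interface text tells. Its arguments: {"type":"object","properties":{"steps":{"type":"array"},"newtons":{"type":"number"}},"required":["steps"]}

```bash
mkdir -p pics; cat > h.py <<'E'
import numpy as np, cv2
from rig import sense, camera, camera_model, hand_in
def snap(n,f):
    im=camera(n); cv2.imwrite('pics/'+f,im[:,:,::-1]); return im
E
python3 - <<'E'
from h import *
np.set_printoptions(precision=4,suppress=True)
s=sense()
for k,v in s.items(): print(k,np.array(v))
for n in("scene","side","wrist"):
    snap(n,n+'0.png'); print(n,camera_model(n))
E
```

```text
t 0.0
joints [-1.431   0.3427  1.525   0.      1.2754 -0.146 ]
dq [ 0.001   0.0004  0.0005  0.0005 -0.0008 -0.0005]
joint_torque [  0.002  -43.3672 -24.6009  -0.0002   0.0078   0.    ]
position [ 0.148  -0.5033  0.2306]
orientation [[-0.9594 -0.0002  0.2819]
 [-0.2819  0.0015 -0.9594]
 [-0.0002 -1.     -0.0015]]
wrist_force [-1.0408  0.0365  0.3051]
moment [-0.0032  0.0299  0.0156]
grip_width 0.08517343111118449
scene {'mtx': array([[370.6222,   0.    , 257.5303],
       [  0.    , 370.6222, 191.9988],
       [  0.    ,   0.    ,   1.    ]]), 'pose': array([[-0.4603, -0.4261,  0.7788, -0.5835],
       [-0.8874,  0.2455, -0.3902,  0.4926],
       [-0.025 , -0.8707, -0.4911,  0.7231],
       [ 0.    ,  0.    ,  0.    ,  1.    ]])}
side {'mtx': array([[366.4725,   0.    , 257.0844],
       [  0.    , 366.4725, 194.9297],
       [  0.    ,   0.    ,   1.    ]]), 'pose': array([[-0.9994, -0.0296,  0.0183,  0.4629],
       [-0.0291,  0.4264, -0.9041,  1.0597],
       [ 0.019 , -0.904 , -0.427 ,  0.5438],
       [ 0.    ,  0.    ,  0.    ,  1.    ]])}
wrist {'mtx': array([[281.2351,   0.    , 258.5278],
       [  0.    , 281.2351, 193.8135],
       [  0.    ,   0.    ,   1.    ]]), 'tool_from_camera': array([[-0.0005,  0.958 ,  0.2869, -0.072 ],
       [-0.0009, -0.2869,  0.958 , -0.1436],
       [ 1.    ,  0.0002,  0.001 ,  0.0003],
       [ 0.    ,  0.    ,  0.    ,  1.    ]])}
```

View pics/scene0.png

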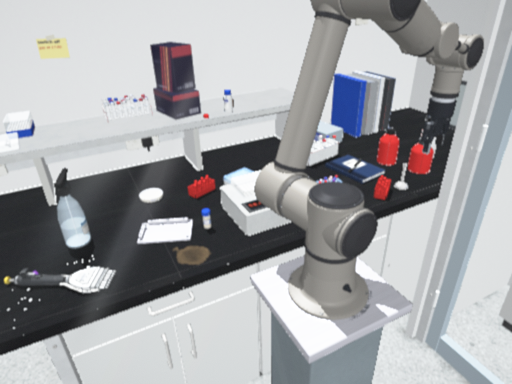

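View pics/side0.png

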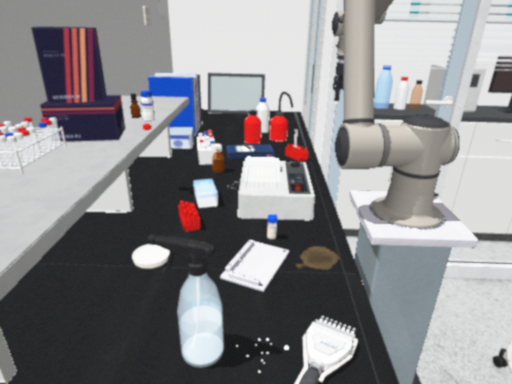

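View pics/wrist0.png

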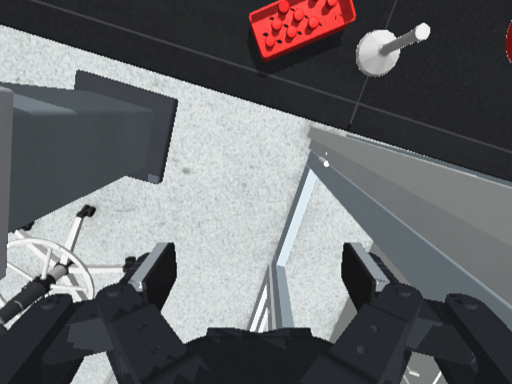

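```bash
python3 - <<'E'
import cv2
a=cv2.imread('pics/scene0.png')[100:250,180:440]; cv2.imwrite('pics/c1.png',cv2.resize(a,None,fx=3,fy=3,interpolation=cv2.INTER_CUBIC))
a=cv2.imread('pics/side0.png')[100:250,150:350]; cv2.imwrite('pics/c2.png',cv2.resize(a,None,fx=4,fy=4,interpolation=cv2.INTER_CUBIC))
E
cat >> h.py <<'E'
def ray(n,uv,z,s=None):
    m=camera_model(n); 
    if n=='wrist':
        T=np.eye(4);T[:3,:3]=np.array(s['orientation']);T[:3,3]=s['position'];P=T@m['tool_from_camera']
    else: P=np.array(m['pose'])
    d=P[:3,:3]@np.linalg.solve(m['mtx'],[uv[0],uv[1],1.]);o=P[:3,3]
    return o+d*(z-o[2])/d[2]
def proj(n,p,s=None):
    m=camera_model(n)
    if n=='wrist':
        T=np.eye(4);T[:3,:3]=np.array(s['orientation']);T[:3,3]=s['position'];P=T@m['tool_from_camera']
    else: P=np.array(m['pose'])
    c=np.linalg.inv(P)@np.append(p,1); q=m['mtx']@c[:3]; return q[:2]/q[2]
E
python3 - <<'E'
from h import *
for uv in [(245,215),(310,215),(205,205),(272,235),(218,170),(207,160),(250,150)]: print(uv,ray('side',uv,0).round(3))
E
```

```text
(245, 215) [0.519 0.057 0.   ]
(310, 215) [0.316 0.044 0.   ]
(205, 205) [ 0.654 -0.003  0.   ]
(272, 235) [0.436 0.17  0.   ]
(218, 170) [ 0.651 -0.316  0.   ]
(207, 160) [ 0.713 -0.43   0.   ]
(250, 150) [ 0.534 -0.582  0.   ]
```

View pics/c1.png

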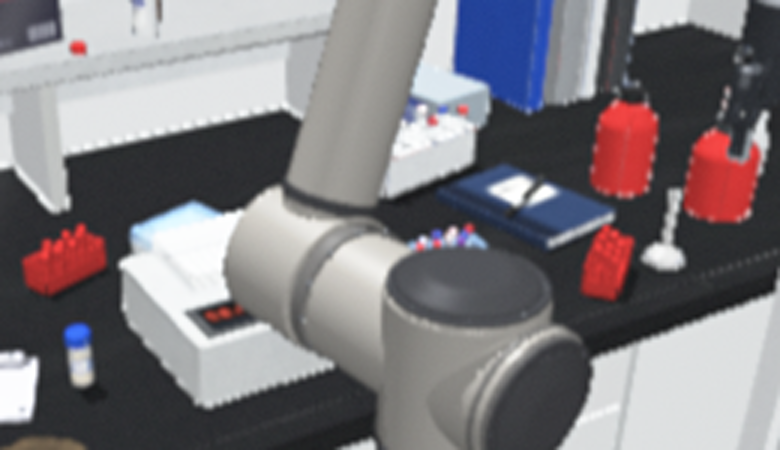

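View pics/c2.png

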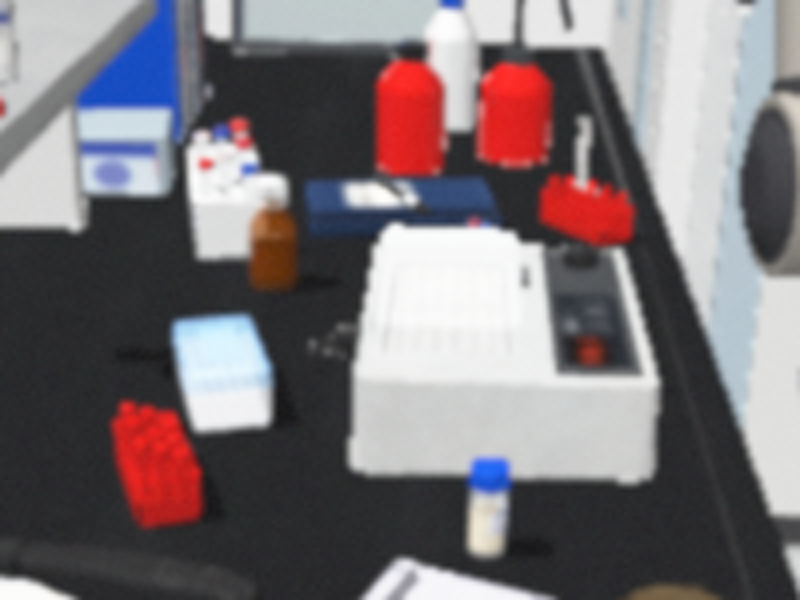

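```bash
python3 - <<'E'
import cv2
a=cv2.imread('pics/scene0.png')[170:280,120:280]; cv2.imwrite('pics/c3.png',cv2.resize(a,None,fx=5,fy=5,interpolation=cv2.INTER_CUBIC))
a=cv2.imread('pics/side0.png')[205:305,200:360]; cv2.imwrite('pics/c4.png',cv2.resize(a,None,fx=5,fy=5,interpolation=cv2.INTER_CUBIC))
E

```

```text
(no output)
```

View pics/c3.png

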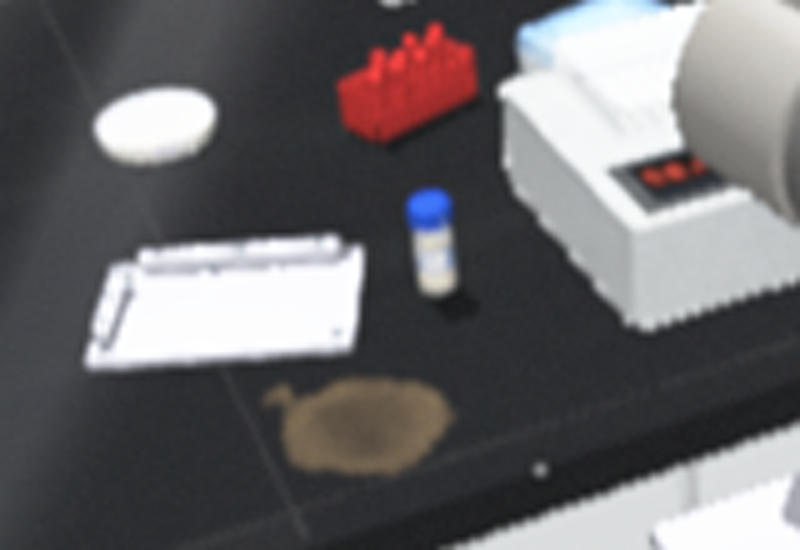

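View pics/c4.png

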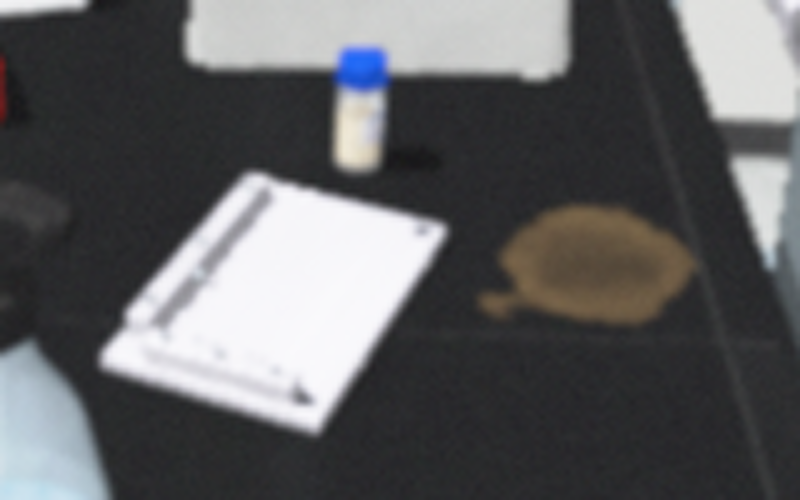

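```bash
python3 - <<'E'
from h import *
for uv in [(317,182),(342,180),(333,174)]: print('caps',ray('scene',uv,0.05).round(3))
for uv in [(310,173),(316,171)]: print('sidecaps',ray('side',(150+uv[0]/4*0+uv[0]-150,uv[1]),0.05).round(3))
print(ray('side',(150+470/4,100+222/4),.05))
C=[ray('side',(200+u/5,205+v/5),z) for u,v,z in[(250,172,.008),(447,230,.008),(320,425,.008),(100,355,.008)]]
D=[ray('scene',(120+u/5,170+v/5),.008) for u,v in[(360,245),(352,352),(88,365),(112,265)]]
for c,d in zip(C,D): print(c.round(4),d.round(4))
for X in(C,D): print(np.mean(X,0),[np.linalg.norm(X[i]-X[i-1]).round(3) for i in range(4)])
for uv,z in [((120+432/5,170+205/5),.066),((120+440/5,170+290/5),0)]: print('vial',ray('scene',uv,z))
print('device top', [ray('scene',(180+u/3,100+v/3),.09).round(3) for u,v in[(125,262),(205,345)]],'bot',[ray('scene',(180+u/3,100+v/3),0.).round(3) for u,v in[(128,310),(205,405)]])
E
```

```text
caps [ 0.439 -0.277  0.05 ]
caps [ 0.404 -0.37   0.05 ]
caps [ 0.463 -0.372  0.05 ]
sidecaps [ 0.297 -0.186  0.05 ]
sidecaps [ 0.273 -0.208  0.05 ]
[ 0.45245176 -0.36637974  0.05      ]
[0.4968 0.21   0.008 ] [0.4943 0.2126 0.008 ]
[0.3922 0.2599 0.008 ] [0.3773 0.2575 0.008 ]
[0.4562 0.4163 0.008 ] [0.4475 0.4105 0.008 ]
[0.559  0.3724 0.008 ] [0.5559 0.3718 0.008 ]
[0.47604379 0.31463317 0.008     ] [np.float64(0.174), np.float64(0.116), np.float64(0.169), np.float64(0.112)]
[0.46875169 0.31308451 0.008     ] [np.float64(0.171), np.float64(0.125), np.float64(0.168), np.float64(0.115)]
vial [0.42934885 0.17761742 0.066     ]
vial [0.42589527 0.17961834 0.        ]
device top [array([0.515, 0.085, 0.09 ]), array([0.305, 0.082, 0.09 ])] bot [array([0.552, 0.073, 0.   ]), array([0.322, 0.077, 0.   ])]
```

Call:
jog_arm --pt "-0.03 -0.005 -0.01 0 0 0 1" --pt "-0.065 -0.01 -0.02 0 0 0 1" --pt "-0.1 -0.015 -0.03 0 0 0 1" --pt "-0.135 -0.02 -0.04 0 0 0 1" --pt "-0.17 -0.025 -0.05 0 0 0 1"

```text
t: 0.57
position: [0.2981, -0.4066, 0.2564]
orientation: [[-0.96, -0.0, 0.281], [-0.281, 0.0, -0.96], [0.0, -1.0, -0.0]]
wrist_force: [0.6, -0.4, 0.8]
grip_width: 0.0852
```

Call:
jog_arm --pt "-0.035 -0.005 -0.015 0 0 0 1" --pt "-0.07 -0.005 -0.025 0 0 0 1" --pt "-0.1 -0.005 -0.035 0 0 0 1" --pt "-0.12 -0.005 -0.042 0 0 0 1" --pt "-0.12 -0.005 -0.042 0 0 0 1"

```text
t: 0.98
position: [0.403, -0.331, 0.261]
orientation: [[-0.958, 0.001, 0.286], [-0.286, 0.001, -0.958], [-0.001, -1.0, -0.001]]
wrist_force: [-0.2, -0.0, -0.7]
grip_width: 0.0851
```

```bash
python3 - <<'E'
from h import *
import json
s=sense();print(s['t'],s['position'],s['orientation'],s['joints'])
snap('wrist','w1.png');json.dump({k:np.array(v).tolist() for k,v in s.items()},open('s1.json','w'))
a=cv2.imread('pics/w1.png');cv2.imwrite('pics/w1b.png',cv2.resize(a,(800,600),interpolation=cv2.INTER_CUBIC))
E
```

```text
0.9833 [ 0.40304969 -0.33103097  0.26098941] [[-9.58237214e-01  7.70076785e-04  2.85973510e-01]
 [-2.85972524e-01  1.18117524e-03 -9.58237090e-01]
 [-1.07570097e-03 -9.99999006e-01 -9.11625271e-04]] [-8.35443335e-01  3.13863038e-01  1.48155220e+00  1.39849455e-03
  1.34653698e+00  4.45019897e-01]
```

View pics/w1b.png

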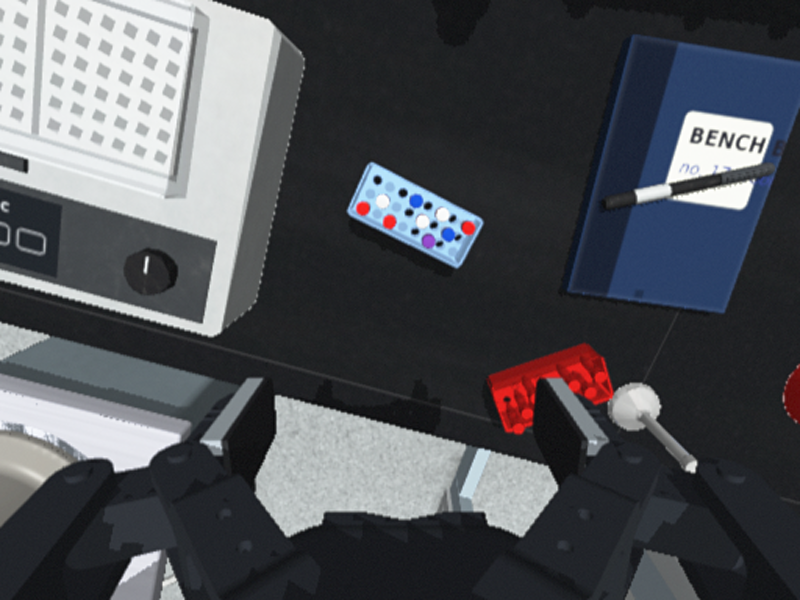

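```bash
python3 - <<'E'
from h import *
import json
s=json.load(open('s1.json'))
a=cv2.imread('pics/w1.png')[95:180,215:320];cv2.imwrite('pics/w1c.png',cv2.resize(a,None,fx=7,fy=7,interpolation=cv2.INTER_CUBIC))
X=[ray('wrist',(u*.64,v*.64),.035,s) for u,v in[(371,162),(483,219),(459,268),(349,213)]]
for x in X:print(x)
print(np.mean(X,0),[np.linalg.norm(X[i]-X[i-1]).round(4) for i in range(4)])
d=X[1]-X[0]+X[2]-X[3];print('len dir ang',np.degrees(np.arctan2(d[1],d[0])))
E
```

```text
[ 0.4716514 -0.2834782  0.035    ]
[ 0.45481802 -0.38458668  0.035     ]
[ 0.40978646 -0.37879658  0.035     ]
[ 0.42768667 -0.2767259   0.035     ]
[ 0.44098564 -0.33089684  0.035     ] [np.float64(0.0445), np.float64(0.1025), np.float64(0.0454), np.float64(0.1036)]
len dir ang -99.70097248101862
```

View pics/w1c.png

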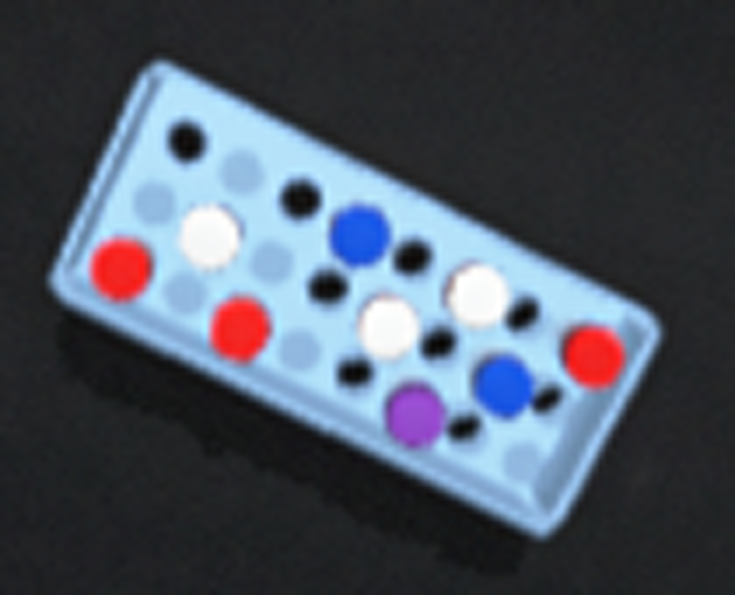

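```bash
python3 - <<'E'
from h import *
m=camera_model('wrist');T=np.linalg.inv(m['tool_from_camera'])
for z in(-.0426,.0426):
  for x in(-.011,.011):
    for y in(0,-.007,-.013):
        c=T@[x,y,z,1];q=m['mtx']@c[:3];print(z,x,y,(q[:2]/q[2]/.64).round(1))
a=cv2.imread('pics/w1.png')[230:300,120:390];cv2.imwrite('pics/w1d.png',cv2.resize(a,None,fx=2.9,fy=2.9,interpolation=cv2.INTER_CUBIC))
s=sense();R=np.array(s['orientation']);p=np.array(s['position'])
def delta(target,ang):
    a=np.radians(ang);z=np.array([np.cos(a),np.sin(a),0]);y=np.array([0,0,-1.]);x=np.cross(y,z)
    Rt=np.c_[x,y,z];rv=cv2.Rodrigues(R.T@Rt)[0].ravel()
    print('shift',(R.T@(np.array(target)-p)).round(4),'turn',np.degrees(rv).round(2))
delta([.441,-.331,.11],-9.7)
E
```

```text
-0.0426 -0.011 0 [281.8 351.8]
-0.0426 -0.011 -0.007 [276.3 360. ]
-0.0426 -0.011 -0.013 [271.2 367.6]
-0.0426 0.011 0 [286.5 407.3]
-0.0426 0.011 -0.007 [281.5 417.5]
-0.0426 0.011 -0.013 [276.8 427. ]
0.0426 -0.011 0 [523.3 351.8]
0.0426 -0.011 -0.007 [528.7 360. ]
0.0426 -0.011 -0.013 [533.7 367.6]
0.0426 0.011 0 [518.6 407.3]
0.0426 0.011 -0.007 [523.6 417.5]
0.0426 0.011 -0.013 [528.2 427. ]
shift [-0.0383  0.1509  0.0101] turn [ 4.000e-02 -6.372e+01 -1.000e-02]
```

View pics/w1d.png

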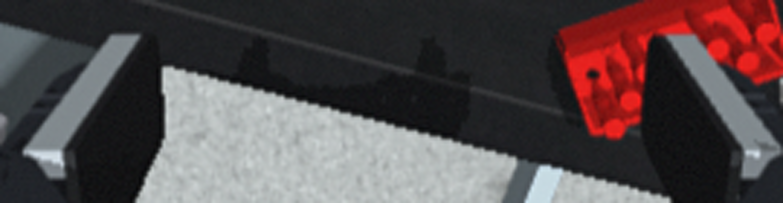

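Call:
jog_arm --pt "-0.01 0.01 0.002 0 -7 0 1" --pt "-0.02 0.025 0.005 0 -14 0 1" --pt "-0.03 0.04 0.008 0 -21 0 1" --pt "-0.038 0.055 0.01 0 -28 0 1" --pt "-0.038 0.07 0.01 0 -35 0 1"

```text
t: 1.45
position: [0.4397, -0.3334, 0.1904]
orientation: [[-0.62, 0.0, 0.785], [-0.785, -0.0, -0.62], [0.0, -1.0, 0.0]]
wrist_force: [-0.7, -0.2, -0.5]
grip_width: 0.0854
```

Call:
jog_arm --pt "0 0.01 0 0 -7 0 1" --pt "0 0.02 0 0 -14 0 1" --pt "0 0.03 0 0 -21 0 1" --pt "0 0.03 0 0 -28.7 0 1" --pt "0 0.03 0 0 -28.7 0 1"

```text
t: 1.87
position: [0.4383, -0.3332, 0.1604]
orientation: [[-0.169, -0.002, 0.986], [-0.986, 0.001, -0.169], [-0.001, -1.0, -0.002]]
wrist_force: [0.6, -0.6, -0.3]
grip_width: 0.0857
```

```bash
python3 - <<'E'
from h import *
import json
s=sense();print(s['t'],s['position'],s['orientation'],s['joints'])
snap('wrist','w2.png');json.dump({k:np.array(v).tolist() for k,v in s.items()},open('s2.json','w'))
a=cv2.imread('pics/w2.png');cv2.imwrite('pics/w2b.png',cv2.resize(a,(800,600),interpolation=cv2.INTER_CUBIC))
E
```

```text
1.8667 [ 0.43827398 -0.33321853  0.16042222] [[-1.69117316e-01 -1.73500895e-03  9.85594401e-01]
 [-9.85595640e-01  1.06262497e-03 -1.69115658e-01]
 [-7.53900041e-04 -9.99997930e-01 -1.88972554e-03]] [-7.88997955e-01  4.54550908e-01  1.55630859e+00 -5.32888753e-04
  1.13270971e+00 -6.18838070e-01]
```

View pics/w2b.png

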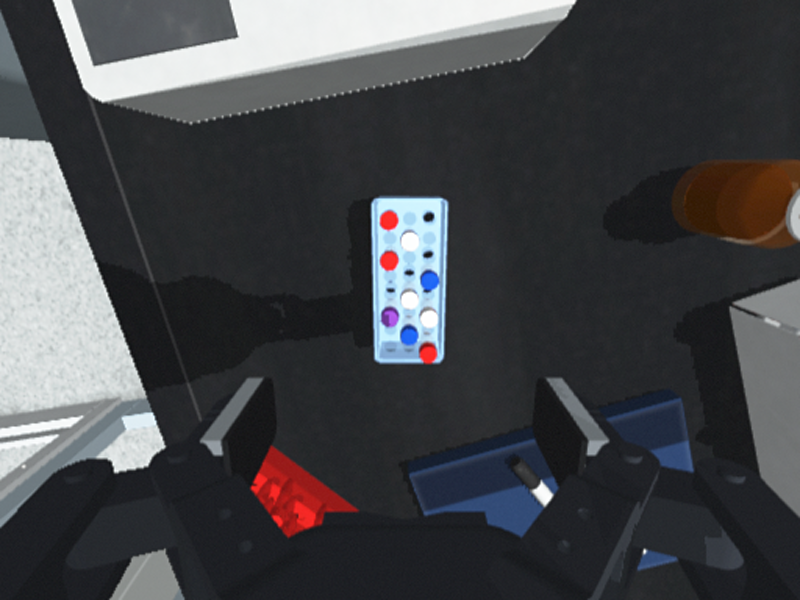

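```bash
cat >> h.py <<'E'
def delta(target,ang,s=None):
    s=s or sense();R=np.array(s['orientation']);p=np.array(s['position'])
    a=np.radians(ang);z=np.array([np.cos(a),np.sin(a),0]);y=np.array([0,0,-1.]);x=np.cross(y,z)
    Rt=np.c_[x,y,z];rv=cv2.Rodrigues(R.T@Rt)[0].ravel()
    print('shift',(R.T@(np.array(target)-p)).round(4),'turn',np.degrees(rv).round(2))
E
python3 - <<'E'
from h import *
import json
s=json.load(open('s2.json'))
X=[ray('wrist',(u*.64,v*.64),.035,s) for u,v in[(373,198),(447,198),(443,362),(375,362)]]
for x in X:print(x)
c=np.mean(X,0)
print(c,[np.linalg.norm(X[i]-X[i-1]).round(4) for i in range(4)])
d=X[0]-X[3]+X[1]-X[2];print('ang',np.degrees(np.arctan2(d[1],d[0])))
delta([c[0],c[1],.0155],-9.7)
E
```

```text
[ 0.42881741 -0.27389888  0.035     ]
[ 0.47232333 -0.28133746  0.035     ]
[ 0.45470441 -0.38624767  0.035     ]
[ 0.41006686 -0.37864947  0.035     ]
[ 0.441478   -0.33003337  0.035     ] [np.float64(0.1064), np.float64(0.0441), np.float64(0.1064), np.float64(0.0453)]
ang 80.15893940363627
shift [-0.0038  0.1455  0.0023] turn [ 0.05 -0.36 -0.01]
```

Call:
jog_arm --pt "-0.004 0.03 0.002 0 0 0 1" --pt "-0.004 0.065 0.002 0 0 0 1" --pt "-0.004 0.1 0.002 0 0 0 1" --pt "-0.004 0.125 0.002 0 0 0 1" --pt "-0.004 0.125 0.002 0 0 0 1"

```text
t: 2.33
position: [0.4394, -0.3272, 0.0319]
orientation: [[-0.177, -0.006, 0.984], [-0.984, 0.006, -0.177], [-0.005, -1.0, -0.007]]
wrist_force: [-1.4, 1.3, -0.6]
grip_width: 0.0854
```

```bash
python3 - <<'E'
from h import *
s=sense();print(s['t'],s['position'],s['wrist_force'])
delta([.4413,-.3302,.0155],-9.8)
snap('wrist','w3.png')
E
```

```text
2.3333 [ 0.43943417 -0.32724503  0.03189146] [-1.40186134  1.30323936 -0.64125601]
shift [0.0027 0.0164 0.0025] turn [ 0.42 -0.37 -0.28]
```

View pics/w3.png

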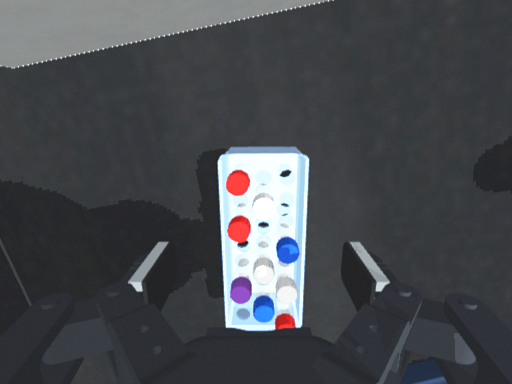

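Call:
jog_arm --pt "0.001 0.01 0.002 0 0 0 1" --pt "0.001 0.019 0.002 0 0 0 1" --pt "0.001 0.019 0.002 0 0 0 1" --pt "0.001 0.019 0.002 0 0 0 1"

```text
t: 2.72
position: [0.4443, -0.3306, 0.0178]
orientation: [[-0.173, 0.001, 0.985], [-0.985, -0.001, -0.173], [0.001, -1.0, 0.001]]
wrist_force: [-0.5, -0.6, 0.1]
grip_width: 0.0852
```

```bash
python3 - <<'E'
from h import *
s=sense();print(s['t'],s['position'],s['wrist_force'])
delta([.4413,-.3302,.0155],-9.8)
E
```

```text
2.7167 [ 0.44428119 -0.33060888  0.0178333 ] [-0.4993285  -0.61204851  0.07522072]
shift [ 0.0001  0.0023 -0.003 ] turn [-0.04 -0.15  0.03]
```

Call:
jog_arm --pt "0 0.002 -0.002 0 0 0 1" --pt "0 0.002 -0.002 0 0 0 0" --pt "0 0.002 -0.002 0 0 0 0" --pt "0 0.002 -0.002 0 0 0 0" --pt "0 0.002 -0.002 0 0 0 0" --newtons 70

```text
t: 3.13
position: [0.4425, -0.3303, 0.016]
orientation: [[-0.172, 0.001, 0.985], [-0.985, -0.001, -0.172], [0.001, -1.0, 0.001]]
wrist_force: [-0.9, 0.1, -0.9]
grip_width: 0.0442
```

Call:
jog_arm --pt "0 0 0 0 0 0 0" --pt "0 0 0 0 0 0 0" --pt "0 0 0 0 0 0 0" --pt "0 0 0 0 0 0 0" --pt "0 0 0 0 0 0 0"

```text
t: 3.55
position: [0.4425, -0.3303, 0.016]
orientation: [[-0.172, 0.001, 0.985], [-0.985, -0.001, -0.172], [0.001, -1.0, 0.001]]
wrist_force: [0.4, 0.7, 6.1]
grip_width: 0.0443
```

```bash
python3 - <<'E'
from h import *
s=sense();print(s['t'],s['position'],s['wrist_force'],s['grip_width'])
snap('wrist','w4.png')
E
```

```text
3.55 [ 0.44246303 -0.33030947  0.01597368] [0.38455428 0.74270929 6.14897498] 0.044281877630363516
```

View pics/w4.png

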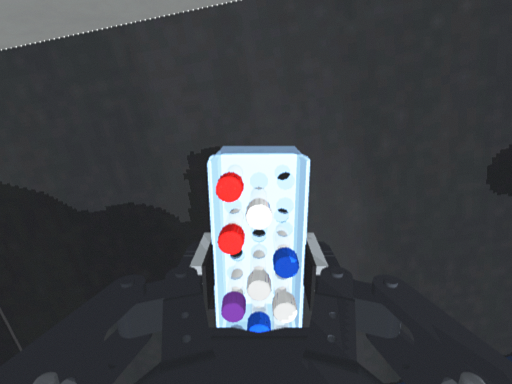

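Call:
jog_arm --pt "0 -0.01 0 0 0 0 0" --pt "0 -0.03 0 0 0 0 0" --pt "0 -0.06 0 0 0 0 0" --pt "0 -0.095 0 0 0 0 0" --pt "0 -0.13 0 0 0 0 0"

```text
t: 4.02
position: [0.4415, -0.3293, 0.1465]
orientation: [[-0.172, -0.002, 0.985], [-0.985, 0.001, -0.172], [-0.001, -1.0, -0.002]]
wrist_force: [1.1, -0.9, -0.8]
grip_width: 0.0444
```

Call:
jog_arm --pt "0 -0.035 0 0 0 0 0" --pt "0 -0.065 0 0 0 0 0" --pt "0 -0.09 0 0 0 0 0" --pt "0 -0.105 0 0 0 0 0" --pt "0 -0.105 0 0 0 0 0"

```text
t: 4.43
position: [0.443, -0.3308, 0.2544]
orientation: [[-0.172, 0.005, 0.985], [-0.985, -0.005, -0.172], [0.004, -1.0, 0.006]]
wrist_force: [0.3, -0.5, -0.8]
grip_width: 0.0444
```

```bash
python3 - <<'E'
from h import *
s=sense();print(s['t'],s['position'],s['wrist_force'],s['grip_width'])
delta([.463,.285,.24],-21.6)
snap('wrist','w5.png')
snap('side','sd5.png')
E
```

```text
4.4333 [ 0.44302137 -0.33081327  0.25438492] [ 0.34287276 -0.52205177 -0.77655797] 0.04444207818605007
shift [-0.6101  0.0114 -0.0865] turn [-0.35 11.68  0.2 ]
```

View pics/w5.png

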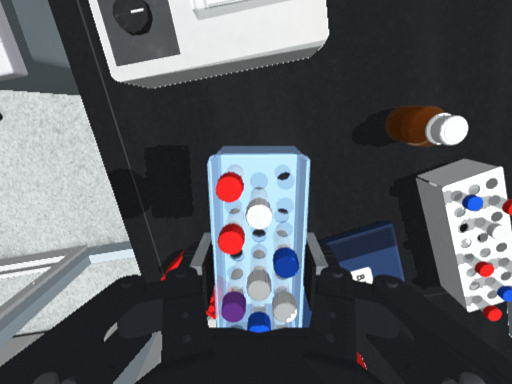

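View pics/sd5.png

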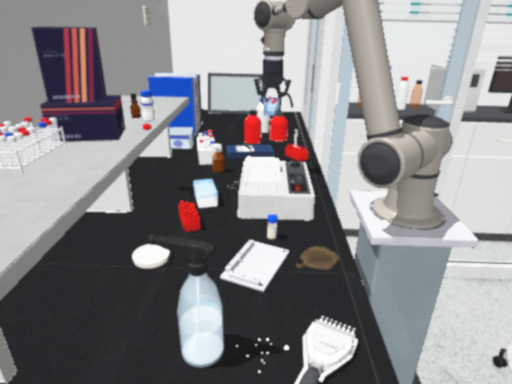

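Call:
jog_arm --pt "-0.015 0 -0.002 0 0 0 0" --pt "-0.045 0 -0.006 0 0 0 0" --pt "-0.08 0 -0.011 0 0 0 0" --pt "-0.115 0 -0.016 0 0 0 0" --pt "-0.15 0 -0.021 0 0 0 0"

```text
t: 4.95
position: [0.446, -0.1759, 0.2483]
orientation: [[-0.173, -0.003, 0.985], [-0.985, 0.002, -0.173], [-0.002, -1.0, -0.004]]
wrist_force: [0.9, -0.1, -1.3]
grip_width: 0.0443
```

Call:
jog_arm --pt "-0.035 0 -0.005 0 0 0 0" --pt "-0.07 0 -0.01 0 0 0 0" --pt "-0.105 0 -0.015 0 0 0 0" --pt "-0.14 0 -0.02 0 0 0 0" --pt "-0.175 0 -0.025 0 0 0 0"

```text
t: 5.37
position: [0.4511, 0.0006, 0.2486]
orientation: [[-0.172, -0.004, 0.985], [-0.985, 0.001, -0.172], [-0.0, -1.0, -0.004]]
wrist_force: [1.0, 0.5, -1.3]
grip_width: 0.0445
```

Call:
jog_arm --pt "-0.035 0 -0.005 0 0 0 0" --pt "-0.07 0 -0.01 0 0 0 0" --pt "-0.105 0 -0.015 0 0 0 0" --pt "-0.14 0 -0.02 0 0 0 0" --pt "-0.175 0 -0.025 0 0 0 0"

```text
t: 5.78
position: [0.4564, 0.1769, 0.2485]
orientation: [[-0.172, -0.004, 0.985], [-0.985, -0.001, -0.172], [0.001, -1.0, -0.004]]
wrist_force: [0.2, -0.7, -1.4]
grip_width: 0.0446
```

Call:
jog_arm --pt "-0.035 0 -0.005 0 3 0 0" --pt "-0.065 0.004 -0.01 0 7 0 0" --pt "-0.09 0.008 -0.014 0 11.7 0 0" --pt "-0.108 0.01 -0.015 0 11.7 0 0" --pt "-0.108 0.01 -0.015 0 11.7 0 0"

```text
t: 6.2
position: [0.4601, 0.2869, 0.2375]
orientation: [[-0.365, -0.005, 0.931], [-0.931, -0.001, -0.365], [0.002, -1.0, -0.004]]
wrist_force: [-0.9, -1.1, -2.4]
grip_width: 0.0443
```

```bash
python3 - <<'E'
from h import *
import json
s=sense();print(s['t'],s['position'],s['orientation'],s['wrist_force'],s['grip_width'],s['joints'])
snap('wrist','w6.png')
json.dump({k:np.array(v).tolist() for k,v in s.items()},open('s6.json','w'))
a=cv2.imread('pics/w6.png');cv2.imwrite('pics/w6b.png',cv2.resize(a,(800,600),interpolation=cv2.INTER_CUBIC))
E
```

```text
6.2 [0.46010976 0.28685064 0.23749397] [[-3.65426799e-01 -4.59417695e-03  9.30828742e-01]
 [-9.30837320e-01 -6.31535657e-04 -3.65433284e-01]
 [ 2.26671671e-03 -9.99989247e-01 -4.04565130e-03]] [-0.90807124 -1.11049872 -2.36372888] 0.044325179298279456 [4.15354108e-01 3.71342973e-01 1.46250503e+00 1.31986093e-03
 1.31220327e+00 7.89110614e-01]
```

View pics/w6b.png

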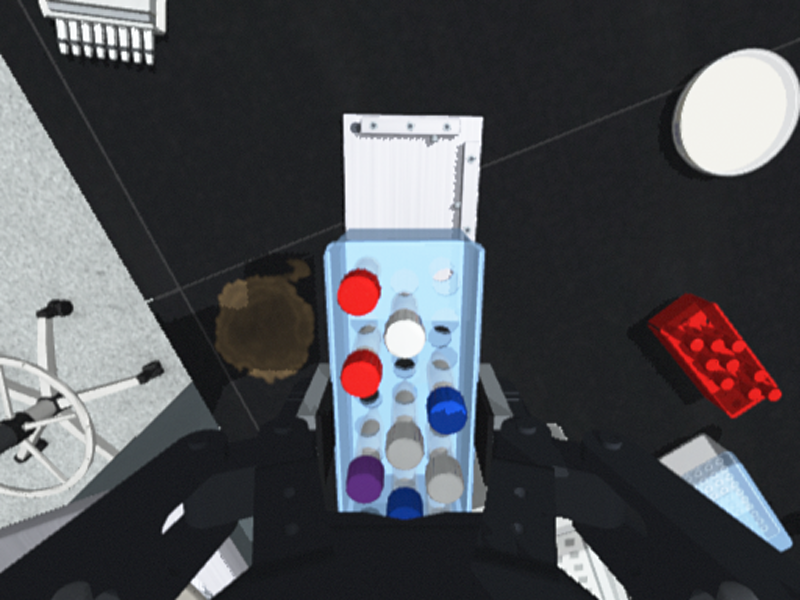

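```bash
python3 - <<'E'
import cv2
a=cv2.imread('pics/w6.png')[65:160,210:320];cv2.imwrite('pics/w6c.png',cv2.resize(a,None,fx=7,fy=6.3*1.11,interpolation=cv2.INTER_CUBIC))
E
```

```text
(no output)
```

View pics/w6c.png

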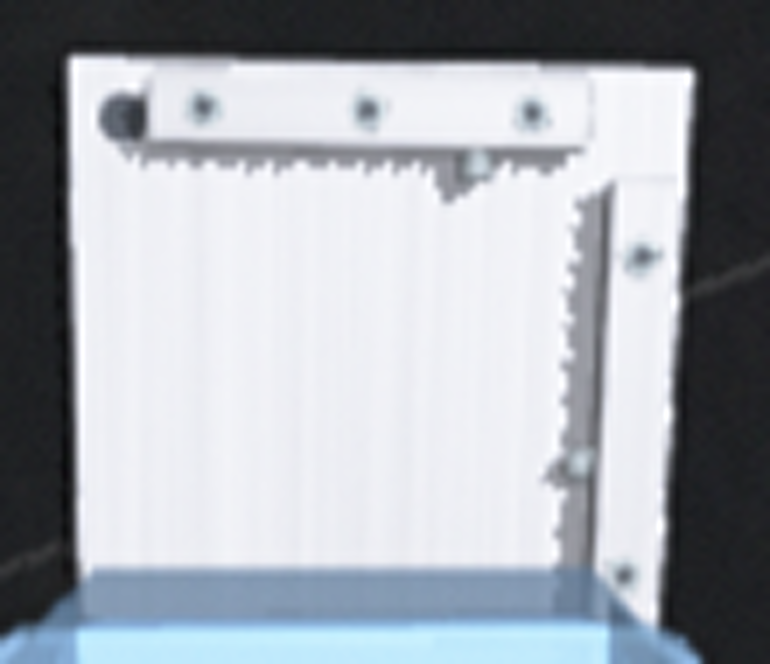

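```bash
cat > nest.py <<'E'
from h import *
import json
from scipy.optimize import least_squares
s=json.load(open('s6.json'))
f=lambda x,y:(210+x/7,65+y/6.99)
W=lambda x,y,z:ray('wrist',f(x,y),z,s)[:2]
pts=[(W(68,55,.008),-55,85),(W(694,68,.008),55,85),(W(80,565,.008),-55,None),(W(150,145,.02),None,70),(W(590,153,.02),None,70),(W(612,183,.02),40,None),(W(597,565,.02),40,None),(W(150,78,.02),None,82)]
def res(p,full=False):
    c,sn=np.cos(p[2]),np.sin(p[2]);r=[]
    for w,x,y in pts:
        d=w-p[:2];nx=(c*d[0]+sn*d[1])*1e3;ny=(-sn*d[0]+c*d[1])*1e3
        if x is not None:r.append(nx-x)
        if y is not None:r.append(ny-y)
    return r
o=least_squares(res,[.472,.314,-.377]);p=o.x
print('nest',p[:2],np.degrees(p[2]),np.round(o.fun,1))
fz=s['position'][2]-.016
F=[W(85,572,fz),W(600,572,fz)]
T=[ray('wrist',(u*.64,v*.64),fz+.035,s)[:2] for u,v in[(327,245),(483,245)]]
R=np.array(s['orientation'])
for w in F+T:
    d=np.append(w,s['position'][2])-s['position'];print('rack corner in tool',(R.T@d).round(4))
E
python3 nest.py
```

```text
nest [0.4750327  0.31115218] -22.08103117987268 [ 0.   0.8 -0.2 -0.1 -0.2  0.3 -0.1 -0.1  0.5 -1. ]
rack corner in tool [-0.0519 -0.     -0.0211]
rack corner in tool [-0.0519 -0.0002  0.0204]
rack corner in tool [-0.052  -0.     -0.0223]
rack corner in tool [-0.052  -0.0002  0.0221]
```

```bash
cat >> h.py <<'E'
NP=np.array([.4750,.3112]);NA=np.radians(-22.08)
NR=np.array([[np.cos(NA),-np.sin(NA)],[np.sin(NA),np.cos(NA)]])
def nd(x,y,z):
    s=sense();w=NP+NR@[x,y]
    print('t',s['t'],'nestpos',((NR.T@(np.array(s['position'])[:2]-NP))*1e3).round(1),s['position'][2],'ang',np.degrees(np.arctan2(s['orientation'][1][2],s['orientation'][0][2])),'F nest',(NR.T@np.array(s['wrist_force'])[:2]).round(2),round(s['wrist_force'][2],2),'w',s['grip_width'])
    delta([w[0],w[1],z],-22.08,s)
E
python3 -c "
from h import *
nd(.002,.002,.06)"
```

```text
t 6.25 nestpos [ -3.8 -29.7] 0.23786656697471464 ang -21.439971145847405 F nest [ 0.38 -0.56] -1.36 w 0.044208247579261936
shift [-0.0322  0.1777  0.0068] turn [0.2  0.64 0.19]
```

Call:
jog_arm --pt "-0.01 0.02 0.002 0 0.6 0 0" --pt "-0.02 0.05 0.005 0 0.6 0 0" --pt "-0.03 0.085 0.006 0 0.6 0 0" --pt "-0.032 0.115 0.006 0 0.6 0 0" --pt "-0.032 0.14 0.006 0 0.6 0 0"

```text
t: 6.67
position: [0.478, 0.3102, 0.0971]
orientation: [[-0.378, -0.004, 0.926], [-0.926, -0.002, -0.378], [0.003, -1.0, -0.003]]
wrist_force: [0.5, 0.4, -2.1]
grip_width: 0.0445
```

Call:
jog_arm --pt "0 0.02 0 0 0 0 0" --pt "0 0.035 0 0 0 0 0" --pt "0 0.035 0 0 0 0 0" --pt "0 0.035 0 0 0 0 0"

```text
t: 7.0
position: [0.4786, 0.3102, 0.0644]
orientation: [[-0.379, -0.003, 0.926], [-0.926, -0.002, -0.379], [0.003, -1.0, -0.002]]
wrist_force: [0.2, 0.3, -1.3]
grip_width: 0.0442
```

```bash
python3 - <<'E'
from h import *
import json
s=sense();json.dump({k:np.array(v).tolist() for k,v in s.items()},open('s7.json','w'))
nd(.002,.002,.024)
snap('wrist','w7.png')
a=cv2.imread('pics/w7.png')[60:330,130:400];cv2.imwrite('pics/w7b.png',cv2.resize(a,(600,600),interpolation=cv2.INTER_CUBIC))
E
```

```text
t 7.0 nestpos [3.7 0.4] 0.06439529204261701 ang -22.255097448967074 F nest [0.03 0.34] -1.34 w 0.044205920246887666
shift [-0.0017  0.0404 -0.0016] turn [ 0.12 -0.17  0.14]
```

View pics/w7b.png

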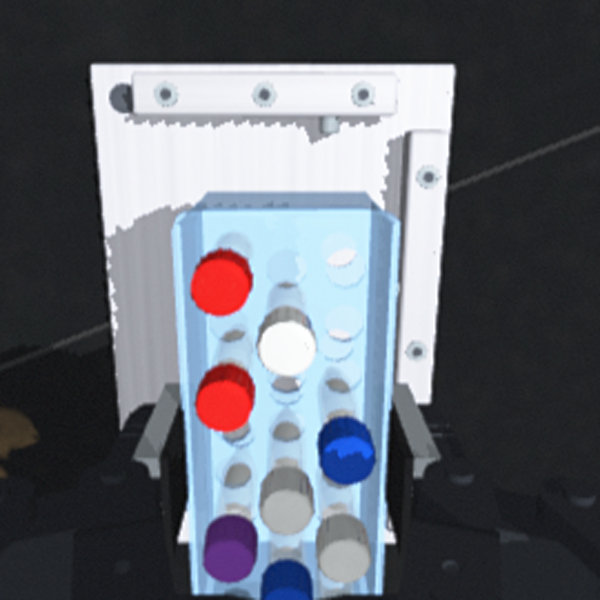

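Call:
jog_arm --pt "-0.001 0.015 -0.001 0 0 0 0" --pt "-0.001 0.03 -0.001 0 0 0 0" --pt "-0.001 0.036 -0.001 0 0 0 0" --pt "-0.001 0.036 -0.001 0 0 0 0" --pt "-0.001 0.036 -0.001 0 0 0 0"

```text
t: 7.47
position: [0.4794, 0.3126, 0.0301]
orientation: [[-0.378, 0.001, 0.926], [-0.926, 0.0, -0.378], [-0.001, -1.0, 0.001]]
wrist_force: [0.7, -0.6, -1.8]
grip_width: 0.0441
```

```bash
python3 - <<'E'
from h import *
nd(.002,.002,.024)
E
```

```text
t 7.4667 nestpos [3.5 3. ] 0.030129058207254606 ang -22.231839816871503 F nest [ 0.93 -0.31] -1.79 w 0.044104293865726986
shift [ 0.001   0.0061 -0.0015] turn [-0.04 -0.15 -0.03]
```

Call:
jog_arm --pt "0 0.003 -0.001 0 0 0 0" --pt "0 0.005 -0.001 0 0 0 0" --pt "0 0.005 -0.001 0 0 0 0"

```text
t: 7.72
position: [0.4781, 0.313, 0.0245]
orientation: [[-0.378, 0.0, 0.926], [-0.926, 0.0, -0.378], [-0.0, -1.0, 0.0]]
wrist_force: [0.0, 0.3, -3.0]
grip_width: 0.0441
```

Call:
jog_arm --pt "0 0.001 0 0 0 0 0" --pt "0 0.001 0 0 0 0 0"

```text
t: 7.88
position: [0.4784, 0.3132, 0.024]
orientation: [[-0.378, 0.001, 0.926], [-0.926, 0.0, -0.378], [-0.001, -1.0, 0.001]]
wrist_force: [-1.0, -0.8, 2.9]
grip_width: 0.0444
```

Call:
jog_arm --pt "0 0.0005 0 0 0 0 0" --pt "0 0.0005 0 0 0 0 0"

```text
t: 8.05
position: [0.4786, 0.3132, 0.024]
orientation: [[-0.378, 0.001, 0.926], [-0.926, 0.001, -0.378], [-0.001, -1.0, 0.001]]
wrist_force: [-1.9, -1.1, 7.2]
grip_width: 0.0444
```

```bash
python3 - <<'E'
from h import *
nd(.017,.017,.024)
snap('wrist','w8.png');snap('side','sd8.png')
a=cv2.imread('pics/w8.png')[60:330,130:400];b=cv2.imread('pics/sd8.png')[200:300,200:300]
cv2.imwrite('pics/w8b.png',np.hstack([cv2.resize(x,(400,400),interpolation=cv2.INTER_CUBIC) for x in(a,b)]))
E
```

```text
t 8.05 nestpos [2.6 3.2] 0.0239554995068755 ang -22.223094106908317 F nest [-1.33 -1.74] 7.24 w 0.04438224197367956
shift [-0.0138 -0.      0.0144] turn [-0.06 -0.14 -0.06]
```

View pics/w8b.png

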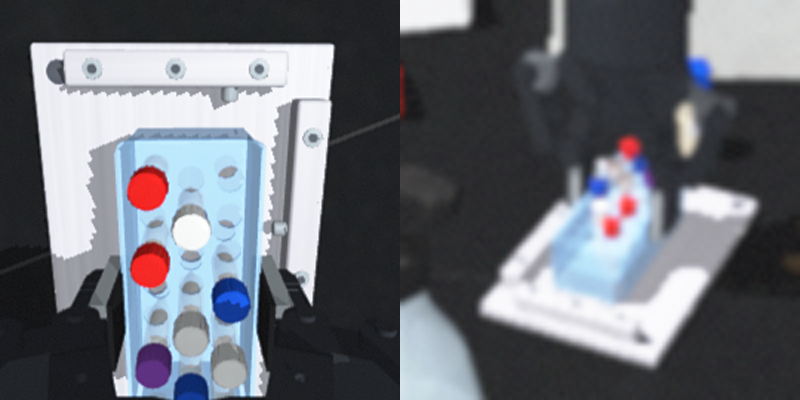

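Call:
jog_arm --pt "0 0 0.002 0 0 0 0" --pt "0 0 0.005 0 0 0 0" --pt "0 0 0.008 0 0 0 0" --pt "0 0 0.011 0 0 0 0" --pt "0 0 0.011 0 0 0 0"

```text
t: 8.57
position: [0.489, 0.3093, 0.024]
orientation: [[-0.378, 0.002, 0.926], [-0.926, 0.001, -0.378], [-0.002, -1.0, 0.001]]
wrist_force: [-1.0, 0.4, 7.5]
grip_width: 0.0445
```

```bash
python3 -c "
from h import *
nd(.017,.017,.024)"
```

```text
t 8.5667 nestpos [13.7  3.5] 0.024012175522833357 ang -22.232080184005834 F nest [-1.05  0.02] 7.47 w 0.04451100258123304
shift [-0.0135  0.      0.0033] turn [-0.06 -0.15 -0.1 ]
```

Call:
jog_arm --pt "0 0 0.001 0 0.1 0 0" --pt "0 0 0.002 0 0.1 0 0" --pt "0 0 0.003 0 0.1 0 0" --pt "0 0 0.003 0 0.1 0 0"

```text
t: 8.9
position: [0.491, 0.3084, 0.024]
orientation: [[-0.38, 0.001, 0.925], [-0.925, 0.001, -0.38], [-0.001, -1.0, 0.0]]
wrist_force: [-3.1, 1.3, 8.4]
grip_width: 0.0445
```

```bash
python3 -c "
from h import *
nd(.017,.017,.024)"
```

```text
t 8.9 nestpos [15.9  3.5] 0.023964343914151125 ang -22.319719845664178 F nest [-3.33  0.02] 8.44 w 0.044522108491743005
shift [-0.0135 -0.      0.001 ] turn [-0.01 -0.24 -0.08]
```

Call:
jog_arm --pt "-0.002 0 0.0005 0 -0.2 0 0" --pt "-0.005 0 0.001 0 -0.2 0 0" --pt "-0.008 0 0.001 0 -0.2 0 0" --pt "-0.011 0 0.001 0 -0.2 0 0" --pt "-0.011 0 0.001 0 -0.2 0 0"

```text
t: 9.32
position: [0.4953, 0.3179, 0.024]
orientation: [[-0.377, -0.001, 0.926], [-0.926, 0.0, -0.377], [0.0, -1.0, -0.001]]
wrist_force: [-7.6, -0.1, 9.9]
grip_width: 0.0445
```

Call:
jog_arm --pt "-0.001 0 0 0 0 0 0" --pt "-0.0025 0 0 0 0 0 0" --pt "-0.0025 0 0 0 0 0 0"

```text
t: 9.57
position: [0.4959, 0.3196, 0.024]
orientation: [[-0.377, -0.002, 0.926], [-0.926, -0.001, -0.377], [0.002, -1.0, -0.002]]
wrist_force: [-8.1, -3.4, 11.8]
grip_width: 0.0443
```

```bash
python3 -c "
from h import *
nd(.017,.017,.024)"
```

```text
t 9.5667 nestpos [16.2 15.6] 0.023957716536496355 ang -22.12937956603877 F nest [-6.24 -6.23] 11.79 w 0.04432531648686077
shift [-0.0014 -0.      0.0008] turn [ 0.09 -0.05  0.09]
```

Call:
jog_arm --pt "-0.001 0 0.0005 0 0 0 0" --pt "-0.0015 0 0.001 0 0 0 0" --pt "-0.0015 0 0.001 0 0 0 0"

```text
t: 9.82
position: [0.4964, 0.3204, 0.024]
orientation: [[-0.377, -0.004, 0.926], [-0.926, -0.001, -0.377], [0.003, -1.0, -0.003]]
wrist_force: [-11.7, -3.6, 15.4]
grip_width: 0.0446
```

```bash
python3 -c "
from h import *
nd(.017,.017,.024)"
```

```text
t 9.8167 nestpos [16.3 16.5] 0.02397147497124947 ang -22.152350566016736 F nest [-9.54 -7.7 ] 15.45 w 0.044598468658622076
shift [-0.0005 -0.      0.0007] turn [ 0.2  -0.07  0.16]
```

Call:
jog_arm --pt "-0.0005 -0.0003 0.0004 0 0 0 0" --pt "-0.001 -0.0006 0.0008 0 0 0 0" --pt "-0.001 -0.0006 0.0008 0 0 0 0"

```text
t: 10.07
position: [0.4966, 0.3208, 0.024]
orientation: [[-0.377, -0.006, 0.926], [-0.926, -0.002, -0.377], [0.004, -1.0, -0.005]]
wrist_force: [-12.1, -2.9, 13.5]
grip_width: 0.0439
```

```bash
python3 -c "
from h import *
nd(.017,.017,.024)
snap('wrist','w9.png')
a=cv2.imread('pics/w9.png')[60:330,130:400]
cv2.imwrite('pics/w9b.png',cv2.resize(a,(600,600),interpolation=cv2.INTER_CUBIC))"
```

```text
t 10.0667 nestpos [16.4 17. ] 0.024013493616667353 ang -22.163760919006414 F nest [-10.12  -7.21] 13.45 w 0.043940124212141295
shift [0.     0.     0.0006] turn [ 0.29 -0.08  0.24]
```

View pics/w9b.png

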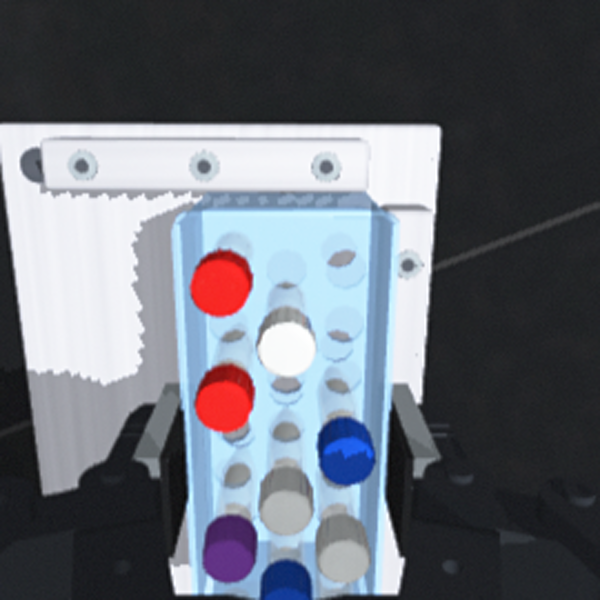

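Call:
jog_arm --pt "-0.0007 -0.0003 0.0003 0 0 0 0" --pt "-0.0014 -0.0004 0.0005 0 0 0 0" --pt "-0.002 -0.0004 0.0005 0 0 0 0" --pt "-0.002 -0.0004 0.0005 0 0 0 0"

```text
t: 10.45
position: [0.4968, 0.3213, 0.0241]
orientation: [[-0.377, -0.009, 0.926], [-0.926, -0.004, -0.377], [0.007, -1.0, -0.006]]
wrist_force: [-15.0, -7.7, 14.4]
grip_width: 0.0445
```

```bash
python3 -c "
from h import *
nd(.017,.017,.024)"
```

```text
t 10.45 nestpos [16.4 17.6] 0.024080860667186694 ang -22.153319589821237 F nest [-10.96 -12.8 ] 14.39 w 0.04451662644053542
shift [0.0006 0.0001 0.0006] turn [ 0.37 -0.07  0.41]
```

Call:
jog_arm --pt "-0.0005 0 0.0005 0.2 0 0.2 0" --pt "-0.001 0 0.0008 0.4 0 0.4 0" --pt "-0.001 0 0.0008 0.4 0 0.4 0"

```text
t: 10.7
position: [0.4968, 0.3214, 0.0239]
orientation: [[-0.377, -0.002, 0.926], [-0.926, -0.001, -0.377], [0.002, -1.0, -0.001]]
wrist_force: [-17.5, -9.0, 16.8]
grip_width: 0.0444
```

```bash
python3 -c "
from h import *
nd(.017,.017,.024);print(sense()['moment'])"
```

```text
t 10.7 nestpos [16.4 17.6] 0.02393309553872909 ang -22.15526322691942 F nest [-12.8  -14.88] 16.84 w 0.044398545220465185
shift [ 0.0006 -0.0001  0.0006] turn [ 0.07 -0.08  0.12]
[-1.48133079  2.84902849 -0.46512152]
```

Call:
jog_arm --pt "-0.0004 -0.0004 0.0006 0.1 0 0.1 0" --pt "-0.0008 -0.0007 0.0012 0.15 0 0.2 0" --pt "-0.0008 -0.0007 0.0012 0.15 0 0.2 0" --pt "-0.0008 -0.0007 0.0012 0.15 0 0.2 0"

```text
t: 11.03
position: [0.4968, 0.3214, 0.024]
orientation: [[-0.377, -0.001, 0.926], [-0.926, -0.0, -0.377], [0.001, -1.0, -0.001]]
wrist_force: [-19.1, -9.2, 16.3]
grip_width: 0.0444
```

```bash
python3 -c "
from h import *
import json
s=sense();json.dump({k:np.array(v).tolist() for k,v in s.items()},open('s10.json','w'))
nd(.017,.017,.024)
snap('wrist','w10.png');snap('side','sd10.png');snap('scene','sc10.png')
a=cv2.imread('pics/w10.png')[95:200,190:330]
cv2.imwrite('pics/w10b.png',cv2.resize(a,(800,600),interpolation=cv2.INTER_CUBIC))
b=cv2.imread('pics/sd10.png')[200:300,200:300];c=cv2.imread('pics/sc10.png')[160:260,120:220]
cv2.imwrite('pics/o10.png',np.hstack([cv2.resize(x,(400,400),interpolation=cv2.INTER_CUBIC) for x in(b,c)]))
"
```

```text
t 11.0333 nestpos [16.4 17.6] 0.023957275423079388 ang -22.15650964521373 F nest [-14.21 -15.67] 16.25 w 0.044395540933541054
shift [ 0.0006 -0.      0.0006] turn [ 0.07 -0.08  0.05]
```

View pics/w10b.png

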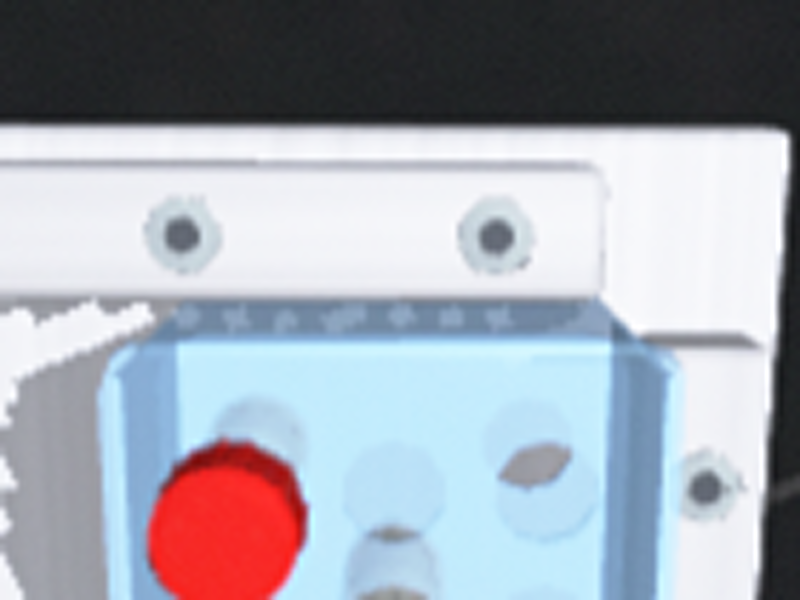

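View pics/o10.png

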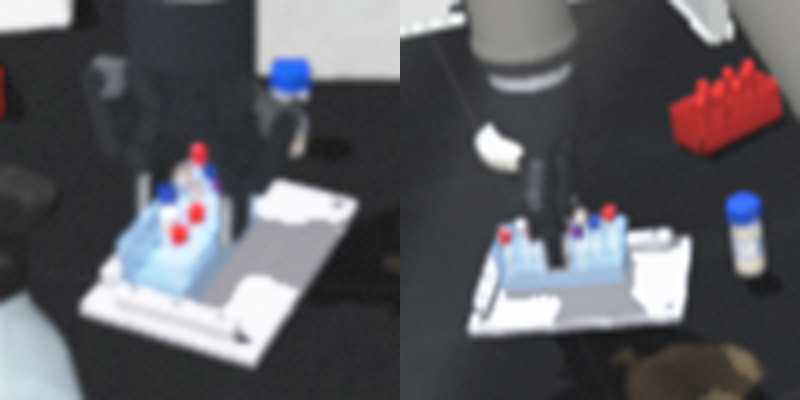

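Call:
jog_arm --pt "0 0 0 0 -0.2 0 0" --pt "0 0 0 0 -0.4 0 0" --pt "0 0 0 0 -0.4 0 0" --pt "0 0 0 0 -0.4 0 0"

```text
t: 11.52
position: [0.4968, 0.3214, 0.0239]
orientation: [[-0.372, -0.002, 0.928], [-0.928, 0.0, -0.372], [0.001, -1.0, -0.002]]
wrist_force: [-21.0, -9.7, 16.2]
grip_width: 0.0443
```

```bash
python3 -c "
from h import *
nd(.017,.017,.024);print(sense()['moment'])"
```

```text
t 11.5167 nestpos [16.3 17.6] 0.023939206242741023 ang -21.85591754124676 F nest [-15.78 -16.92] 16.25 w 0.04432195853102216
shift [ 0.0006 -0.0001  0.0006] turn [0.1  0.22 0.03]
[-1.45831047  3.37337744 -1.12686761]
```

Call:
jog_arm --pt "0 0 0 0 0.4 0 0" --pt "0 0 0 0 0.8 0 0" --pt "0 0 0 0 0.8 0 0" --pt "0 0 0 0 0.8 0 0"

```text
t: 11.85
position: [0.4969, 0.3214, 0.024]
orientation: [[-0.382, -0.001, 0.924], [-0.924, -0.001, -0.382], [0.001, -1.0, -0.001]]
wrist_force: [-19.3, -9.4, 16.4]
grip_width: 0.0445
```

```bash
python3 -c "
from h import *
nd(.017,.017,.024);print(sense()['moment'])"
```

```text
t 11.85 nestpos [16.5 17.7] 0.023954323504319558 ang -22.456269761200975 F nest [-14.33 -15.93] 16.41 w 0.04450308041214725
shift [ 0.0007 -0.      0.0005] turn [ 0.04 -0.38  0.06]
[-1.44449097  3.35203574  0.2074725 ]
```

Call:
jog_arm --pt "0 0 0.0004 0 -0.12 0 0" --pt "0 -0.0003 0.0004 0 -0.12 0 0" --pt "0 -0.0003 0.0004 0 -0.12 0 0" --pt "0 -0.0003 0.0004 0 -0.12 0 0"

```text
t: 12.18
position: [0.4969, 0.3213, 0.024]
orientation: [[-0.381, -0.002, 0.925], [-0.925, -0.001, -0.381], [0.001, -1.0, -0.002]]
wrist_force: [-20.9, -8.5, 13.1]
grip_width: 0.0443
```

```bash
python3 -c "
from h import *
import json
s=sense();json.dump({k:np.array(v).tolist() for k,v in s.items()},open('s11.json','w'))
nd(.017,.017,.024);print(sense()['moment'])
snap('wrist','w11.png')
a=cv2.imread('pics/w11.png')[95:200,190:330]
cv2.imwrite('pics/w11b.png',cv2.resize(a,(800,600),interpolation=cv2.INTER_CUBIC))
a=cv2.imread('pics/w11.png')
cv2.imwrite('pics/w11c.png',cv2.resize(a,(800,600),interpolation=cv2.INTER_CUBIC))
nd(.017,.017,.024)
"
```

```text
t 12.1833 nestpos [16.5 17.6] 0.02397498725676196 ang -22.37489961082126 F nest [-16.17 -15.73] 13.08 w 0.04432611477312114
shift [ 0.0006 -0.      0.0005] turn [ 0.09 -0.29  0.07]
[-1.36829515  3.3409351  -0.05103869]
t 12.2333 nestpos [16.5 17.6] 0.023985175055885682 ang -22.375499949195493 F nest [-16.15 -16.38] 13.43 w 0.04478179998842986
shift [ 0.0006 -0.      0.0005] turn [ 0.09 -0.3   0.07]
```

View pics/w11b.png

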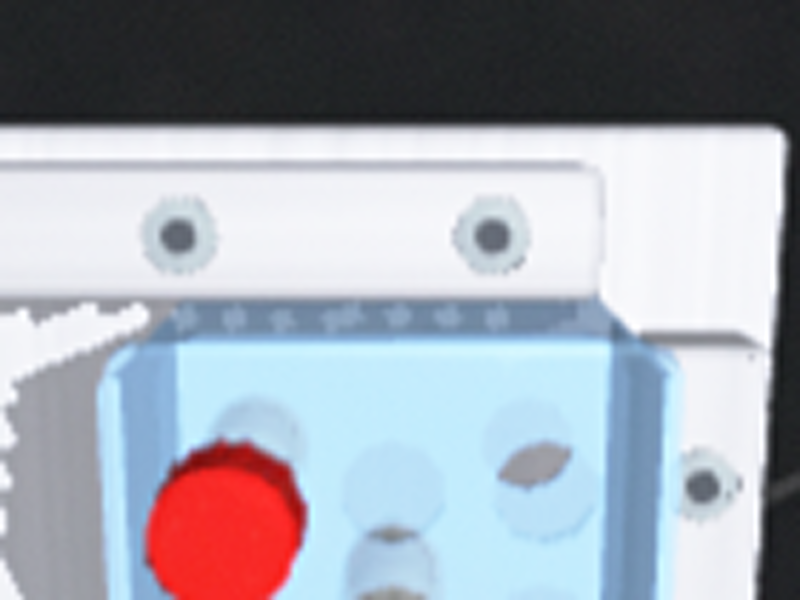

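View pics/w11c.png

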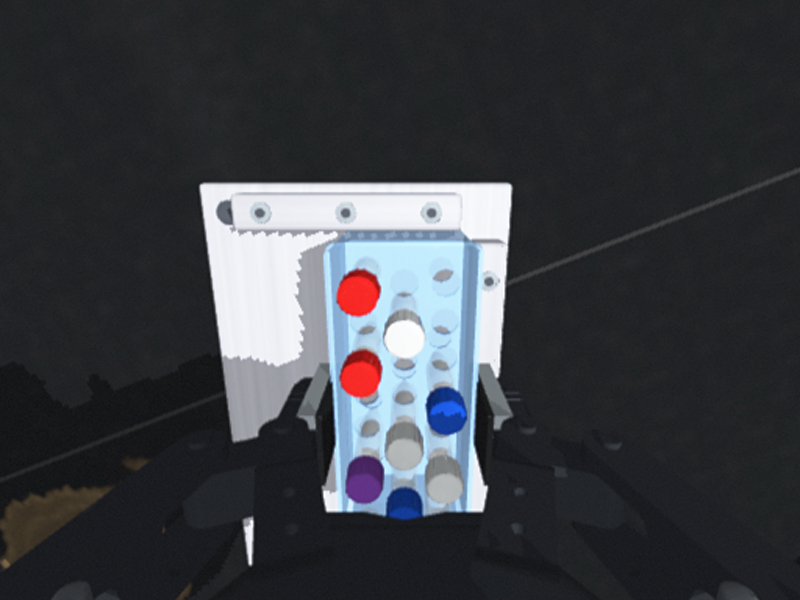

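```bash
python3 -c "
from h import *
print(hand_in());nd(.017,.017,.024)"
```

```text
the job is handed in; nothing more can be done
None
the job is handed in; nothing more can be done
```

The clear rack is seated in the nest corner and I handed the job in at t = 12.2 s, with the gripper still holding and pressing it. I picked it up across its width and carried it over the white device. I set it flat on the plate about 14 mm from both fences, and the wrist camera showed both pins still out. Then I slid it to the long fence, and after that along to the short fence.

**Last checks:**
- **Push:** about 16 N toward each fence, far above the 3 N of a pin. The rack stopped moving at nest x ≈ 16.5, y ≈ 17.6 mm while I commanded it further in, so it is against both fences.
- **Alignment:** I wiggled the yaw slightly and stopped where the yaw moment was near zero (-0.05 N m). The tool was upright to about 0.1°. The wrist picture showed the rack's end parallel to the short fence with no visible gap.
- **Grip:** opening about 44.3 mm with 70 N asked for, and it did not slip in transit.
- **Bystanders:** I moved none of them on purpose. The later pictures show the vial where it stood, but I took no close final picture of the tip box or the bottle.

**Small disagreements:**
- The seated position read 0.5–0.6 mm off the nominal (17, 17), within the 2 mm calibration.
- The yaw at zero moment was 0.3° from my camera estimate of the nest.
- During the slide the tool tilted about 0.4° for a moment, which I corrected.
- I could not see the pins directly once the rack was seated. That they are pushed in is inferred from the forces and positions.

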